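# Run the oil out of a handpiece in its bench rest

## Task

The cordless handpiece lying on the bench has just been oiled: lay it in its bench rest, midway along, with its nose over the drip dish, and push it right down until both spring jaws have closed over it. Then run it to clear the surplus oil: press the treadle of the foot control fully down to its stop, keep it there for two seconds and let it come all the way back up, with the handpiece left in the rest. Do not press the treadle until the handpiece is clipped in, since it must never run loose, and leave the other things on the bench where they are.

Things in the scene. Friction and masses are not known exactly. Their poses are not given: they have to be found in the camera images.
- handpiece: cordless rotary handpiece: metal rod 198 mm long plus a 17 mm bur, 0.17 to 0.34 kg. Origin on its axis, 14 mm above the bench as it lies; x along the rod to the nose. x = -90 to -70 mm: black octagonal tail cap, 28 mm across; -70 to +68: plain aluminium cylinder of 28 mm diameter; then a steel cone and a dark collet 11 mm thick. Balances, and can be gripped, at its origin
- handpiece_nose (a point): front end of the handpiece's collet, on its axis, 108 mm from its origin
- rest: fixed bench rest: dark base 80 mm wide, 10 thick, x = -85 to +150 mm; origin on the bench midway between two equal open-topped fork clips at x = -45 and +45, each 14 mm thick along x, 121 high. A clip has a V seat, a fixed horn at -y and a sprung hinged jaw with a roller at +y; its flared mouth (57 mm) narrows to 23. The rod lies along x, nose to +x; pushing it down past both jaws takes 10 to 15 N
- rest_seat (a point): axis of a seated handpiece midway between the clips, 66 mm above the bench: the handpiece's origin belongs here. Axes as the rest's: x along the rod towards the drip dish, y towards the jaws, z up
- drip_dish (a point): floor of the shallow square steel drip dish (72 mm, rim 12 mm high) on the rest's base under the nose, at x = +112 mm of the rest
- jaw_tail (a joint): angle of the sprung jaw of the clip at x = -45 mm of the rest: 0 closed (also when the rod is seated), about 0.14 as the rod passes, at most 0.7
- jaw_nose (a joint): the same for the clip at x = +45 mm
- foot_control: wireless foot control, fixed on the bench top so as to be worked by hand: grey base 155 x 98 mm, origin on the bench under its centre. Its aluminium treadle with a ribbed black rubber pad is hinged at the heel (x = -65 mm, 26 mm high, hinge along y) and stands 14 degrees up towards the toe (+x), where it is pressed down
- treadle_pad (a point): where to press: on top of the treadle's rubber pad (72 mm wide, 108 long), on its middle line, 110 mm from the hinge and 24 mm from the toe edge. 61 mm above the bench at rest, 39 mm with the treadle on its stop
- treadle (a joint): angle of the treadle: 0 up at rest, 0.20 rad down on its stop. Spring loaded: it takes about 4 N at the pad to start and about 13 N to reach the stop, and it returns by itself when let go
- oiler: small white plastic oiler with a pointed spout, 28 mm across, 76 tall, standing by the tail end of the rest; bystander, origin under its middle
- bur_tin: round flat steel tin, 60 mm across, 20 tall, just beyond the toe of the foot control; bystander, origin under its middle
- charcoal: black charcoal soldering block, 70 x 140 x 32 mm, near the far edge of the bench; bystander, origin under its middle
- mandrel: ring mandrel: a tapered steel rod with a wooden handle, 285 mm long, lying at the left side; not the handpiece; bystander, origin under its middle
- hammer: hammer, 240 mm long, lying at the right side; bystander, origin under its middle
- tweezers: steel tweezers, 170 mm long, 9 high, lying near the far edge; bystander, origin under its middle

How it is judged:
By the outcome, as a careful person would: the job done as asked, in the order asked, and still so for the second after the job is handed in, with the robot touching nothing.
It also fails if it takes over 58 s, if anything falls off the work surface, if the arm or the gripper's body presses on something with over 40 N, if the wrist force passes 120 N, or if a joint passes its speed limit or range.

## Robot

A 6-joint arm with a two-finger parallel gripper is mounted at the origin on the work surface. World frame = base frame: x ahead of the robot, y to its left, z up, the work surface at z = 0. Lengths are in mm, angles in rad, forces in N, time in s.
With the tool pointing down it reaches from about 325 to 900 mm from the base axis. Payload 6.1 kg.
Tool frame: the origin (TCP) lies on the centre line of the jaws, within the pads' length; the fingertips stand 14 mm ahead of it and the grasp point (between the pads) lies 5 mm behind it (env.nose_length is the distance from the TCP to the fingertips, in mm); z points along the fingers, y is the line along which they close (so a half turn about z gives the same grasp; the last joint's range is limited). The gripper opens to 87 mm and grips with 3 to 60 N. Pads are 19 mm wide; open, the fingers measure 117 mm over their backs; the gripper's body (75 mm by 190 mm) begins 51 mm behind the grasp point.
Start: joints at [-1.238, 0.22, 1.526, -0, 1.395, -0.126], TCP at [276.787, -560.361, 209.038] pointing down, gripper open.
Joint ranges: [-2.98, 2.98], [-0.91, 2.08], [0.09, 2.57], [-1.24, 4.39], [0.2, 2.65], [-2.68, 2.68]. Speed limits (rad/s): [2.57, 2.57, 3.01, 3.14, 3.14, 3.14].

## Interface

Orientations are given as a rotation vector (axis times angle).
In Python, from plant import env gives the robot as it stands.
- The arm moves only by the tool drive_tool, never from a script. Its argument "moves" is a list that holds one entry, the list of rows, each a list of 7 numbers: the shift along the world's x, y, z each as a share of 20 cm, from -1 to 1, then the turn, a rotation vector about the world's x, y, z each as a share of 30 degrees, from -1 to 1, then the closure, from -1 (fully open) to 1 (shut). In form: [[[dx, dy, dz, wx, wy, wz, fingers], ...]]. A call has 1 to 10 rows; each row is the pose to reach, as a shift and turn from the pose commanded when the call began; what a row does not reach only later rows make up. A row lasts 1/10 s, in which the tool goes at most 50 mm and 8.59 degrees, less where a joint would pass 70% of its speed; a pose out of reach is approached as far as the arm can. A call with a number of a shift or a turn outside -1 to 1 is refused whole. A call with a gripper value outside its range is refused whole. The fingers move at their own pace and stop on an object; "force" is the grip in N (left out, the last holds). Time passes only in rows, so rows that repeat a pose let the fingers close. It gives the time, the measured TCP pose, the force, the opening and the grip force at its end, in the units of the state.
- env.observe(): the state, without advancing time (a new reading comes with each control period).
- env.snapshot(name): name is "side" or "top" or "wrist"; returns a dict with "frame" (400x640x3 uint8, red, green, blue), "fx", "fy", "cx", "cy" (pixels), "camera_from_world" (4x4, takes a point from world to camera coordinates). Camera axes: x right, y down, z forward; pixel columns grow to the right and rows downward; lengths in mm; the calibration is good to about 2 mm. A picture is of the moment at which its call begins. There is no depth.
- env.finish_job(): hands the job in; it is judged then, once.
Trained networks look in a picture, given as the dict that the camera call returned (one of the last four; its "shot" number tells which), for a name from the list of things; names that differ only in an ending like _2 or _b are one class to them, and where a whole thing is asked for, a point or a joint stands for the part that bears it (a point fixed in the world has none). Each returns a list of dicts, best first, with "p" (0 to 1); they miss things now and then, are a little off and sometimes report something else, mostly with a low value. They report only what shows in the picture. A call takes as long as a camera call.
- env.search_frame(picture, target): "location" ([column, row] in pixels, amid what is visible of it).
- env.mark_of(picture, target): "location" ([column, row] in pixels: a listed point, or the origin of a listed thing).
The state is a dict: "time_s": time; "q": joint angles; "qd": joint speeds; "joint_torque": joint torques, N m; "tcp_pos": TCP position; "orientation": TCP orientation; "wrist_force": force on the tool from outside, world axes, zero at the start; "moment": the same for the moment, N m; "width": opening from 0.0 (shut) to 1.0 (fully open); "grasp_force": force on a finger pad.
Only numpy, scipy, OpenCV 4.12 (cv2) and the standard library are available. Lean on these libraries where they do the work, as an engineer would, in place of code of your own. Each camera call takes 0.05 s, during which the arm holds its last target. There are 200 camera calls.

## Working session

There is one attempt and no reset: what is moved stays moved. The work goes in short steps, Python scripts to look and compute and a tool call to move; the robot and the scene stay as the last step left them, time stands still between calls to the robot, and variables do not carry over. Pictures are saved under pics/ and viewed, at most 10 in all, crops included, and the job is handed in when it is done.

Besides the shell and the picture viewer there is one more tool, called after "Call:" as name([rows], argument=value, ...), one row to a line, values as JSON. drive_tool: Moves the arm, as the interface text tells. Its arguments: {"type":"object","properties":{"moves":{"type":"array"},"force":{"type":"number"}},"required":["moves"]}

```bash
mkdir -p pics; ls
cat > h.py <<'E'
import numpy as np, cv2
from plant import env
from scipy.spatial.transform import Rotation as R
def snap(n, f=None):
    s=env.snapshot(n)
    if f: cv2.imwrite(f'pics/{f}.png', s['frame'][:,:,::-1])
    return s
def ray(s,p):
    T=np.array(s['camera_from_world']); Rm=T[:3,:3]; o=-Rm.T@T[:3,3]
    d=Rm.T@np.array([(p[0]-s['cx'])/s['fx'],(p[1]-s['cy'])/s['fy'],1]); return o,d/np.linalg.norm(d)
def onz(s,p,z):
    o,d=ray(s,p); return o+d*(z-o[2])/d[2]
def tri(*sp):
    A=np.zeros((3,3));b=np.zeros(3);L=[ray(s,p) for s,p in sp]
    for o,d in L:
        M=np.eye(3)-np.outer(d,d);A+=M;b+=M@o
    x=np.linalg.solve(A,b)
    return x,[np.linalg.norm((np.eye(3)-np.outer(d,d))@(x-o)) for o,d in L]
def proj(s,X):
    T=np.array(s['camera_from_world']); c=T[:3,:3]@np.array(X)+T[:3,3]
    return np.array([s['fx']*c[0]/c[2]+s['cx'],s['fy']*c[1]/c[2]+s['cy']])
E
cat > a.py <<'E'
from h import *
np.set_printoptions(precision=1,suppress=True)
S={n:snap(n,n+'0') for n in('top','side')}
for t in ['handpiece','handpiece_nose','rest','rest_seat','drip_dish','foot_control','treadle_pad','oiler','bur_tin','mandrel']:
    r={n:env.mark_of(S[n],t)[:2] for n in S}
    for n in r: print(t,n,[(np.array(a['location']),round(a['p'],2)) for a in r[n]])
    if r['top'] and r['side']:
        x,e=tri(*[(S[n],r[n][0]['location']) for n in S]); print('   ',x,np.array(e))
print(env.observe())
i=np.vstack([S['top']['frame'],S['side']['frame']])
E
python3 a.py
```

```text
pics
handpiece top [(array([321.1, 210.3]), 0.96), (array([425.2, 251.2]), 0.4)]
handpiece side [(array([301.2, 213.8]), 0.89), (array([332.5, 179.1]), 0.6)]
    [531.    5.7  14. ] [3.2 3.2]
handpiece_nose top [(array([336.7, 177. ]), 0.98)]
handpiece_nose side [(array([333.5, 221.2]), 0.82)]
    [633.2 -41.8  17.9] [1.6 1.6]
rest top [(array([416.7, 213.3]), 0.57)]
rest side []
rest_seat top [(array([419.5, 215.6]), 0.77)]
rest_seat side [(array([294.5, 263.9]), 0.59), (array([282.5, 147.4]), 0.19)]
    [ 510.7 -272.3   60.7] [1.6 1.6]
drip_dish top [(array([404.8, 182. ]), 0.62)]
drip_dish side [(array([331. , 264.6]), 0.72)]
    [ 614.  -241.6   21.9] [0.9 0.9]
foot_control top [(array([229.9, 217.6]), 0.88)]
foot_control side [(array([303.5, 172.6]), 0.68)]
    [527.6 278.   -3.4] [9.8 9.8]
treadle_pad top [(array([228.7, 206.2]), 0.73)]
treadle_pad side [(array([308.3, 163.1]), 0.83)]
    [552.8 271.5  44.8] [4. 4.]
oiler top [(array([426.5, 254.3]), 0.39)]
oiler side [(array([258.5, 285.8]), 0.67)]
    [ 402.7 -301.1    5.2] [2.3 2.3]
bur_tin top [(array([237.9, 173.9]), 0.6), (array([424.6, 253.1]), 0.52)]
bur_tin side [(array([277. , 343.4]), 0.72), (array([333.6, 175.4]), 0.61)]
    [  577.9   346.  -1049. ] [230.1 230.1]
mandrel top [(array([166.2, 239. ]), 0.94)]
mandrel side [(array([285.5, 149. ]), 0.59), (array([257.1, 285.4]), 0.36)]
    [459.7 468.3  -9. ] [2.3 2.3]
{'time_s': 1.1, 'q': array([-1.2,  0.2,  1.5,  0. ,  1.4, -0.1]), 'qd': array([ 0.,  0.,  0., -0.,  0.,  0.]), 'joint_torque': array([  0. , -49.5, -38.8,   0.1,   0. ,  -0. ]), 'tcp_pos': array([ 276.8, -560.4,  209.1]), 'orientation': array([3.1, 0.7, 0. ]), 'wrist_force': array([ 0.1, -0.6, -0.3]), 'moment': array([-0., -0., -0.]), 'grasp_force': 0.0, 'width': 0.998591696993848}
```

View pics/top0.png

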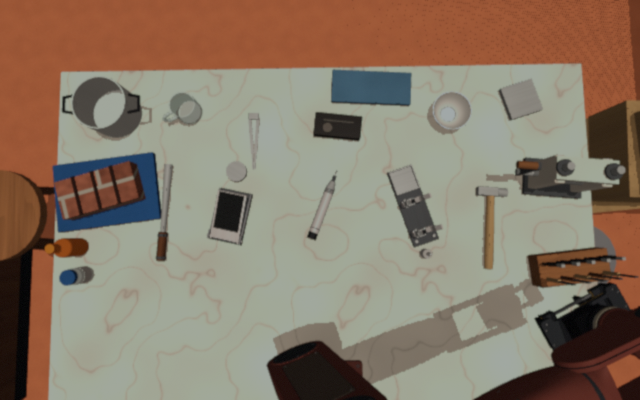

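View pics/side0.png

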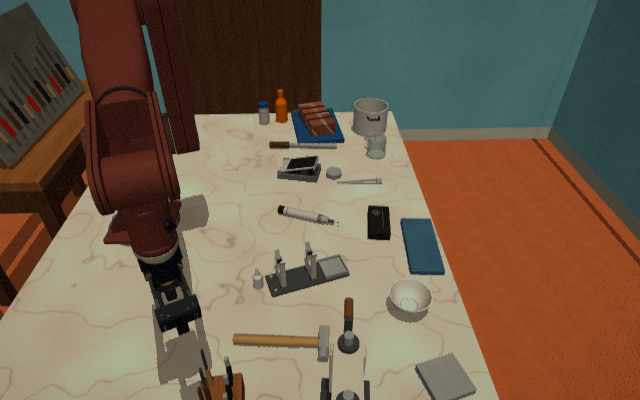

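Call:
drive_tool([
  [[0.9, 0.95, 0.8, 0, 0, -0.3, -1], [0.9, 0.95, 0.8, 0, 0, -0.3, -1], [0.9, 0.95, 0.8, 0, 0, -0.3, -1], [0.9, 0.95, 0.8, 0, 0, -0.3, -1], [0.9, 0.95, 0.8, 0, 0, -0.3, -1], [0.9, 0.95, 0.8, 0, 0, -0.3, -1], [0.9, 0.95, 0.8, 0, 0, -0.3, -1]],
])

```text
time_s: 1.8
tcp_pos: [460.6, -367.8, 373.9]
orientation: [3.1, 0.479, 0.009]
wrist_force: [0.1, -0.5, 0.1]
width: 1.003
grasp_force: 0.0
```

Call:
drive_tool([
  [[-0.1, 0.8, 0, 0, 0, 0, -1], [-0.1, 0.8, 0, 0, 0, 0, -1], [-0.1, 0.8, 0, 0, 0, 0, -1], [-0.1, 0.8, 0, 0, 0, 0, -1], [-0.1, 0.8, 0, 0, 0, 0, -1]],
])

```text
time_s: 2.3
tcp_pos: [436.6, -209.5, 369.3]
orientation: [3.104, 0.475, 0.001]
wrist_force: [-0.3, 0.0, 0.1]
width: 0.997
grasp_force: 0.0
```

```bash
cat > b.py <<'E'
from h import *
import sys,pickle
np.set_printoptions(precision=1,suppress=True)
f=sys.argv[1]; s=snap('wrist',f); hz=dict(handpiece=14,handpiece_nose=14,rest=0,rest_seat=66,drip_dish=12,foot_control=0,treadle_pad=61)
T=np.array(s['camera_from_world']); print('cam',-T[:3,:3].T@T[:3,3],'fwd',T[2,:3],s['fx'])
det={}
for t in sys.argv[2:]:
    r=env.mark_of(s,t)[:2]
    print(t,[(np.array(a['location']),round(a['p'],2),onz(s,a['location'],hz[t])) for a in r])
    if r: det[t]=r[0]['location']
pickle.dump(({k:s[k] for k in s if k!='frame'},det),open(f+'.pkl','wb'))
o=env.observe(); print(o['time_s'],o['tcp_pos'],o['orientation'],o['q'])
E
python3 b.py w1 handpiece handpiece_nose rest rest_seat drip_dish
```

```text
cam [ 507.9 -187.9  543.9] fwd [-0.3 -0.1 -1. ] 318.0248444940114
handpiece [(array([208.1,  52.4]), 0.61, array([538.4,   7.4,  14. ]))]
handpiece_nose []
rest [(array([378.1, 121.7]), 0.83, array([ 519.9, -278.2,    0. ]))]
rest_seat [(array([383.8, 124.3]), 0.93, array([ 517.5, -276.5,   66. ]))]
drip_dish [(array([381.4,  52.4]), 0.67, array([ 618.2, -245.6,   12. ]))]
2.6 [ 436.7 -211.7  368.5] [-3.1 -0.5  0. ] [-0.6 -0.2  1.6 -0.   1.7  0.7]
```

View pics/w1.png

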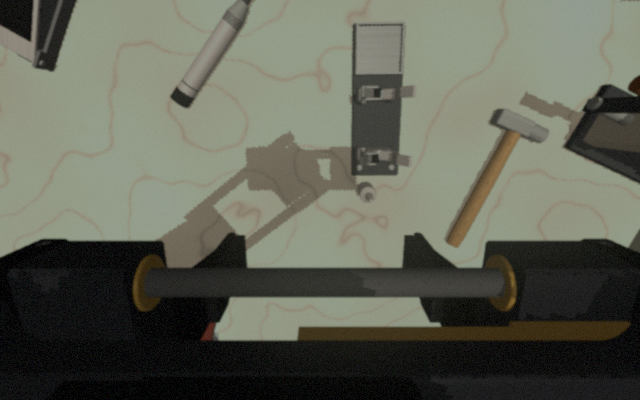

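Call:
drive_tool([
  [[-0.3, -0.5, -0.6, 0, 0, 0, -1], [-0.3, -0.5, -0.6, 0, 0, 0, -1], [-0.3, -0.5, -0.6, 0, 0, 0, -1], [-0.3, -0.5, -0.6, 0, 0, 0, -1], [-0.3, -0.5, -0.6, 0, 0, 0, -1]],
])

```text
time_s: 3.1
tcp_pos: [375.0, -311.0, 246.6]
orientation: [-3.103, -0.465, 0.004]
wrist_force: [-0.3, 0.6, 0.6]
width: 1.002
grasp_force: 0.0
```

```bash
python3 b.py w2 rest rest_seat drip_dish
```

```text
cam [ 447.1 -290.7  421. ] fwd [-0.3 -0.1 -1. ] 318.0248444940114
rest []
rest_seat [(array([328.6,  37.6]), 0.63, array([ 516.3, -272.1,   66. ]))]
drip_dish []
3.3 [ 378.2 -310.5  251.2] [3.1 0.5 0. ] [-0.8 -0.1  1.8  0.   1.5  0.4]
```

Call:
drive_tool([
  [[0.15, 1, 0.1, 0, 0, -0.7, -1], [0.15, 1, 0.1, 0, 0, -0.7, -1], [0.15, 1, 0.1, 0, 0, -0.7, -1], [0.15, 1, 0.1, 0, 0, -0.7, -1], [0.15, 1, 0.1, 0, 0, -0.7, -1]],
])

```text
time_s: 3.8
tcp_pos: [408.4, -105.8, 271.9]
orientation: [3.14, -0.092, 0.008]
wrist_force: [-0.1, 0.5, 0.4]
width: 1.0
grasp_force: 0.0
```

Call:
drive_tool([
  [[0.05, 0.8, -0.1, 0, 0, -0.7, -1], [0.05, 0.8, -0.1, 0, 0, -0.7, -1], [0.05, 0.8, -0.1, 0, 0, -0.7, -1], [0.05, 0.8, -0.1, 0, 0, -0.7, -1], [0.05, 0.8, -0.1, 0, 0, -0.7, -1]],
])

```text
time_s: 4.3
tcp_pos: [417.0, 53.3, 249.9]
orientation: [-3.069, 0.662, -0.002]
wrist_force: [-1.1, 0.4, 1.2]
width: 1.002
grasp_force: 0.0
```

```bash
python3 b.py w3 handpiece handpiece_nose foot_control treadle_pad
python3 - <<'E'
import pickle
from h import *
L=[pickle.load(open(f'w{i}.pkl','rb')) for i in(1,2,3)]
for t in ['rest','rest_seat','drip_dish','handpiece']:
    sp=[(s,d[t]) for s,d in L if t in d]
    if len(sp)>1:
        x,e=tri(*sp); print(t,x.round(1),np.round(e,1))
ims=[cv2.imread(f'pics/w{i}.png') for i in(2,3)]
cv2.imwrite('pics/w23.png',np.vstack([i[0:300] for i in ims]))
E
```

```text
cam [484.9  21.7 424.6] fwd [-0.2  0.1 -1. ] 318.0248444940114
handpiece [(array([317.4,  65.8]), 0.77, array([537.2,   7.9,  14. ]))]
handpiece_nose [(array([318.3,  63.4]), 0.15, array([539.1,   5.8,  14. ]))]
foot_control [(array([140. , 164.8]), 0.96, array([525.1, 276.4,   0. ]))]
treadle_pad [(array([103.1, 136.8]), 0.78, array([563.3, 260. ,  61. ]))]
4.55 [417.3  48.7 249.7] [ 3.1 -0.7  0. ] [-0.1 -0.3  2.  -0.   1.5  1.9]
rest_seat [ 515.8 -273.6   75.6] [1.8 1.8]
handpiece [537.9   8.   12.2] [0.6 0.6]
```

View pics/w23.png

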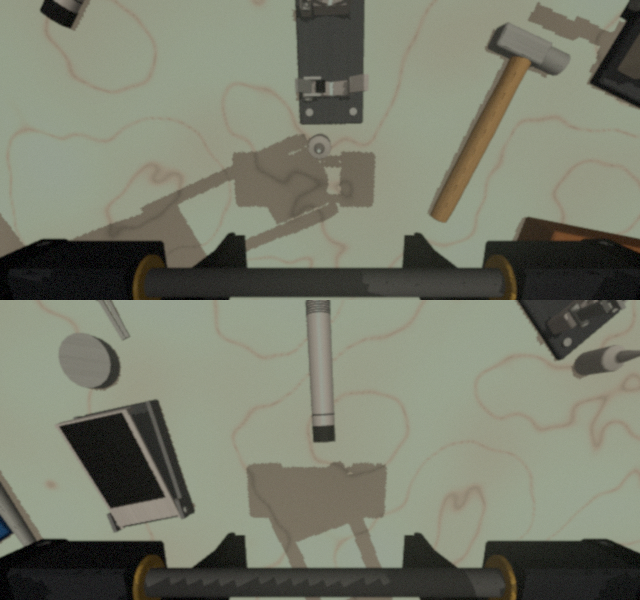

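Run:
```python
import pickle
from h import *
np.set_printoptions(precision=1,suppress=True)
L={i:pickle.load(open(f'w{i}.pkl','rb')) for i in(1,2,3)}
g=cv2.cvtColor(cv2.imread('pics/w3.png'),6).astype(float); s=L[3][0]
P=[]
for r in range(5,105,10):
    row=cv2.GaussianBlur(g[r-2:r+3].mean(0).reshape(1,-1),(0,0),1)[0]; d=np.diff(row)
    a=300+np.argmax(np.abs(d[300:320])); b=322+np.argmax(np.abs(d[322:345])); c=(a+b+1)/2
    P.append(onz(s,(c,r),14)); print(r,a,b,P[-1])
P=np.array(P); k=np.polyfit(P[:,0],P[:,1],1); print('yaw',np.degrees(np.arctan(k[0])),'y at 537:',np.polyval(k,537))
for r in (125,130,135,138,140,142,144): print(r,g[r,324],end=' ')
print('tailend z14',onz(s,(324,141),14))
a=cv2.imread('pics/w1.png')[10:195,335:425]; b=cv2.imread('pics/w2.png')[0:135,280:380]
a=cv2.resize(a,None,fx=3.2,fy=3.2,interpolation=2); b=cv2.resize(b,None,fx=4,fy=4,interpolation=2)
c=np.zeros((595,700,3),np.uint8); c[:a.shape[0],:a.shape[1]]=a; c[:b.shape[0],295:295+b.shape[1]]=b
cv2.imwrite('pics/rest.png',c)
```

```text
5 305 329 [595.7 -19.1  14. ]
15 305 330 [586.2 -15.3  14. ]
25 306 330 [576.5 -11.6  14. ]
35 306 331 [566.7  -7.7  14. ]
45 307 331 [556.8  -3.8  14. ]
55 307 331 [546.9   0.7  14. ]
65 308 332 [536.4   4.2  14. ]
75 308 332 [526.3   8.8  14. ]
85 309 333 [515.4  12.4  14. ]
95 310 333 [504.7  16.6  14. ]
yaw -21.539546571771695 y at 537: 4.11664190742934
125 118.0 130 50.0 135 50.0 138 45.0 140 56.0 142 113.0 144 152.0 tailend z14 [453.   37.3  14. ]
```

View pics/rest.png

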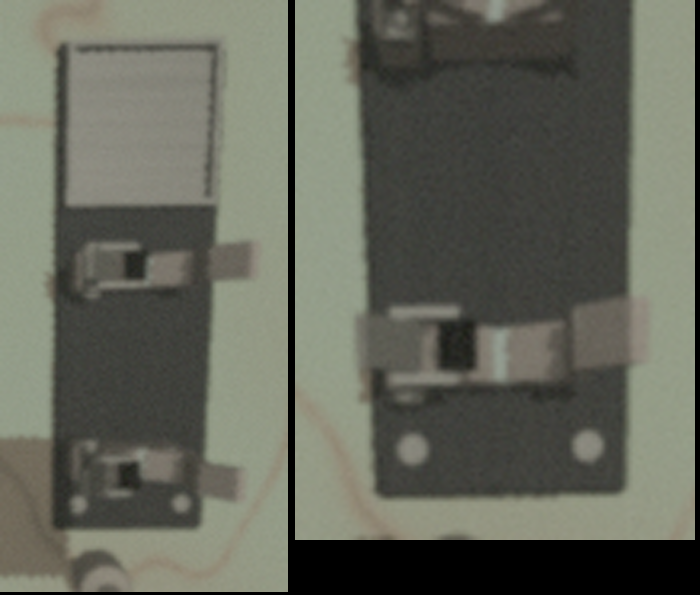

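Run:
```python
import pickle
from h import *
np.set_printoptions(precision=1,suppress=True)
s1,s2=[pickle.load(open(f'w{i}.pkl','rb'))[0] for i in(1,2)]
for n,s,p in [('nl1',s1,(351.6,174.7)),('nr1',s1,(397.5,174.7)),('fl1',s1,(353.1,23.4)),('nl2',s2,(300.5,123.9)),('nr2',s2,(362.5,123.2)),('l2top',s2,(295.75,0)),('r2top',s2,(364.2,0))]:
    print(n,onz(s,p,10))
def pred(c,yaw):
    c=np.array(c); u=np.array([np.cos(yaw),np.sin(yaw)]);v=np.array([-u[1],u[0]])
    return lambda x,y,z: np.r_[c+x*u+y*v,z]
from scipy.optimize import least_squares
obs=[(s1,(351.6,174.7),-85,40),(s1,(397.5,174.7),-85,-40),(s1,(353.1,23.4),150,40),(s2,(300.5,123.9),-85,40),(s2,(362.5,123.2),-85,-40)]
def f(p):
    P=pred(p[:2],p[2]); e=[proj(s,P(x,y,10))-q for s,q,x,y in obs]
    # line points
    for q,y in (((295.75,0),40),((364.2,0),-40)):
        w=onz(s2,q,10)[:2]-p[:2]; e.append([0,(w@[-np.sin(p[2]),np.cos(p[2])]-y)*.8])
    return np.concatenate(e)
r=least_squares(f,[515,-273,.3]); print('rest',r.x[:2],np.degrees(r.x[2]),r.fun)
P=pred(r.x[:2],r.x[2]); print('seat px',proj(s1,P(0,0,66)),proj(s2,P(0,0,66)))
for x in(-45,45):
    for y in (-28,0,28): print(x,y,proj(s1,P(x,y,121)),proj(s2,P(x,y,121)))
o=env.observe(); Rm=R.from_rotvec(o['orientation']).as_matrix(); print(o['tcp_pos'],np.degrees(np.arctan2(Rm[1,0],Rm[0,0])),Rm[:,2])
```

```text
nl1 [ 423.7 -263.6   10. ]
nr1 [ 447.1 -338.2   10. ]
fl1 [ 643.5 -191.3   10. ]
nl2 [ 422.9 -264.7   10. ]
nr2 [ 446.6 -338.9   10. ]
l2top [ 553.3 -221.9   10. ]
r2top [ 576.1 -296.4   10. ]
rest [ 515.2 -275.3] 18.12141440001488 [-0.3  1.   0.8  0.4 -0.  -1.4 -1.   0.4  0.7 -0.   0.  -0.9  0.   0.8]
seat px [382.5 125.5] [331.3  39.7]
-45 -28 [409.5 161.6] [364.5  81.5]
-45 0 [388.5 161.9] [332.9  82.2]
-45 28 [367.5 162.1] [301.3  82.8]
45 -28 [413.8  90.3] [366.3 -37. ]
45 0 [391.5  90.6] [331.7 -36.2]
45 28 [369.3  90.9] [297.1 -35.4]
[417.3  48.7 249.7] -24.760400715241985 [ 0. -0. -1.]
```

Call:
drive_tool([
  [[0.6, -0.225, -0.75, 0, 0, 0.11, -1], [0.6, -0.225, -0.75, 0, 0, 0.11, -1], [0.6, -0.225, -0.75, 0, 0, 0.11, -1], [0.6, -0.225, -0.75, 0, 0, 0.11, -1], [0.6, -0.225, -0.75, 0, 0, 0.11, -1], [0.6, -0.225, -0.75, 0, 0, 0.11, -1]],
])

```text
time_s: 5.15
tcp_pos: [535.8, 3.3, 97.3]
orientation: [3.086, -0.587, -0.007]
wrist_force: [0.6, 0.0, 2.1]
width: 1.0
grasp_force: 0.0
```

Call:
drive_tool([
  [[0, 0, -0.2, 0, 0, 0, -1], [0, 0, -0.3, 0, 0, 0, -1], [0, 0, -0.36, 0, 0, 0, -1], [0, 0, -0.4, 0, 0, 0, -1], [0, 0, -0.4, 0, 0, 0, -1], [0, 0, -0.4, 0, 0, 0, -1]],
])

```text
time_s: 5.75
tcp_pos: [538.0, 4.5, 20.7]
orientation: [-3.087, 0.584, -0.004]
wrist_force: [0.1, -0.9, -0.9]
width: 0.999
grasp_force: 0.0
```

```bash
python3 b.py w4 handpiece
```

```text
cam [607.2 -23.4 195.6] fwd [-0.3  0.1 -1. ] 318.0248444940114
handpiece []
5.85 [538.    4.5  20.6] [-3.1  0.6 -0. ] [-0.1  0.2  1.9 -0.   1.   1.8]
```

View pics/w4.png

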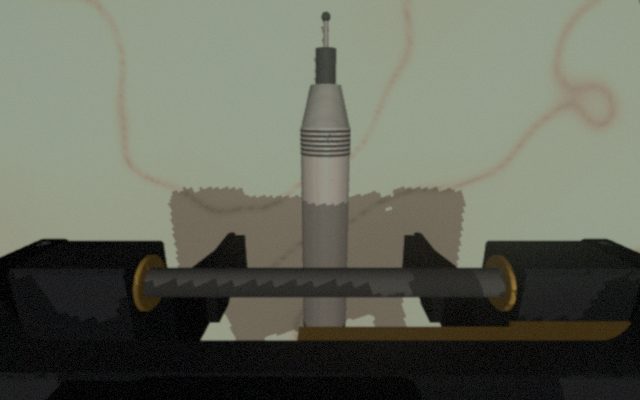

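Run:
```python
import pickle
from h import *
s=pickle.load(open('w4.pkl','rb'))[0]
u=np.array([np.cos(np.radians(-21.5)),np.sin(np.radians(-21.5))]); v=np.array([-u[1],u[0]])
for p in [(325,48),(325,85),(326,128),(326,156),(325,250)]:
    w=onz(s,p,14)[:2]-[538,4.5]; print(p,w@u,w@v, (onz(s,p,28)[:2]-[538,4.5])@u)
```

```text
(325, 48) 107.1136001728468 -0.7025320635848731 104.60765153543193
(325, 85) 88.90530192119637 -0.7500385566404436 87.80337206014676
(326, 128) 66.34943534561161 -1.365758546756008 66.98675973839863
(326, 156) 50.780937188504616 -1.4195393740960172 52.61872872161893
(325, 250) -7.332513123342415 -1.0011285283066267 -1.013667168253021
```

Call:
drive_tool([
  [[0, 0, -0.015, 0, 0, 0, -1], [0, 0, -0.015, 0, 0, 0, -1], [0, 0, -0.015, 0, 0, 0, 1], [0, 0, -0.015, 0, 0, 0, 1], [0, 0, -0.015, 0, 0, 0, 1], [0, 0, -0.015, 0, 0, 0, 1], [0, 0, -0.015, 0, 0, 0, 1], [0, 0, -0.015, 0, 0, 0, 1], [0, 0, -0.015, 0, 0, 0, 1], [0, 0, -0.015, 0, 0, 0, 1]],
], force=45)

```text
time_s: 6.85
tcp_pos: [536.8, 4.6, 16.0]
orientation: [3.087, -0.584, -0.0]
wrist_force: [0.5, 0.1, 0.2]
width: 0.355
grasp_force: 0.0
```

Call:
drive_tool([
  [[0, 0, 0.005, 0, 0, 0, 1], [0, 0, 0.005, 0, 0, 0, 1], [0, 0, 0.005, 0, 0, 0, 1], [0, 0, 0.005, 0, 0, 0, 1], [0, 0, 0.005, 0, 0, 0, 1]],
], force=45)

```text
time_s: 7.35
tcp_pos: [536.8, 4.6, 17.0]
orientation: [3.087, -0.584, -0.0]
wrist_force: [0.3, -0.5, 0.1]
width: 0.014
grasp_force: 0.0
```

```bash
python3 b.py w5 handpiece
python3 - <<'E'
from h import *
snap('side','s5'); 
a=cv2.imread('pics/w5.png'); b=cv2.imread('pics/s5.png')[150:290,200:420]
b=cv2.resize(b,(640,407)); c=np.vstack([a[0:400],b]); cv2.imwrite('pics/c5.png',cv2.resize(c,None,fx=.74,fy=.74))
E
```

```text
cam [606.5 -23.3 191.6] fwd [-0.3  0.1 -1. ] 318.0248444940114
handpiece [(array([321.2, 242.5]), 0.56, array([536.6,   6.2,  14. ]))]
7.45 [536.8   4.7  17. ] [-3.1  0.6  0. ] [-0.1  0.2  1.9  0.   1.   1.8]
```

View pics/c5.png

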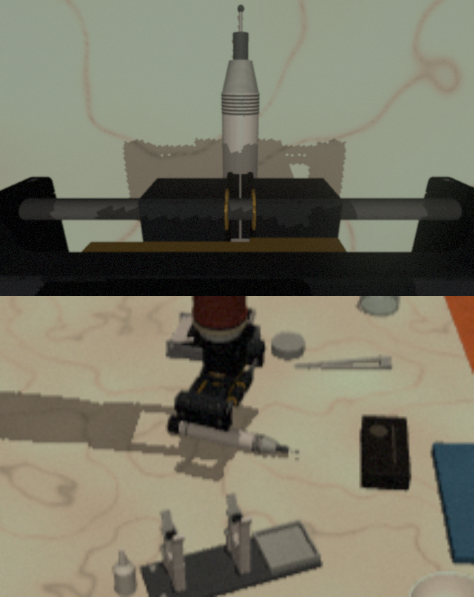

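Run:
```python
import pickle
from h import *
s=pickle.load(open('w5.pkl','rb'))[0]
o=env.observe(); Rm=R.from_rotvec(o['orientation']).as_matrix(); t=o['tcp_pos']; print(o)
for z in (-56,-30,-5,0,14): print(z,proj(s,t+Rm@[0,0,z]),proj(s,t+Rm@[0,43,z]),proj(s,t+Rm@[0,14,z]))
a=cv2.imread('pics/w5.png')[130:345,180:460]; a=cv2.convertScaleAbs(a,alpha=1.8,beta=25); cv2.imwrite('pics/c6.png',cv2.resize(a,None,fx=2.7,fy=2.7,interpolation=2))
```

```text
{'time_s': 7.5, 'q': array([-1.38299228e-01,  2.37537340e-01,  1.89935385e+00, -4.04456109e-06,
        1.00471256e+00,  1.80620106e+00]), 'qd': array([-0.00039465,  0.00025927, -0.00169885,  0.00040752, -0.00024625,
        0.00013935]), 'joint_torque': array([-5.73046054e-04, -4.33783185e+01, -3.18779111e+01,  1.49601937e-02,
       -8.22372339e-02,  4.11582661e-06]), 'tcp_pos': array([536.77062182,   4.64458714,  17.00121269]), 'orientation': array([ 3.08690653e+00, -5.83598893e-01, -1.71507496e-05]), 'wrist_force': array([ 0.24254837, -0.95158251, -0.17805651]), 'moment': array([ 0.10754043,  0.01217745, -0.01412107]), 'grasp_force': 0.0, 'width': 0.004240302192887585}
-56 [323.02130101 296.06081418] [424.65501017 296.11211536] [356.11007039 296.07751625]
-30 [323.22800674 267.14603285] [408.92416318 267.18789582] [351.12817411 267.15966221]
-5 [323.37363849 246.77450999] [397.84137441 246.81003469] [347.61826311 246.78607584]
0 [323.3983024  243.32442927] [395.96442914 243.35890602] [347.02383297 243.33565395]
14 [323.46110748 234.53901612] [391.1849244  234.57085765] [345.51015595 234.54938286]
```

View pics/c6.png

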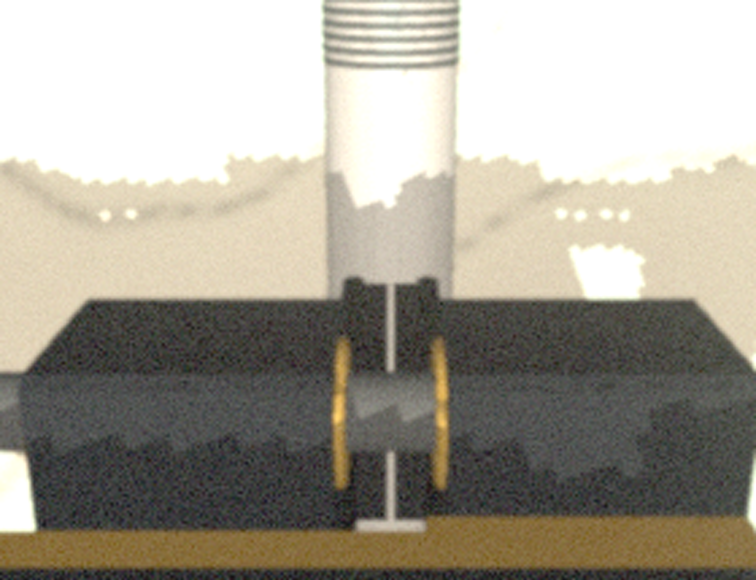

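Run:
```python
from h import *
print(env.nose_length,[a for a in dir(env) if a[0]!='_'])
s=snap('side','s7'); o=env.observe(); t=o['tcp_pos']; print(o['time_s'],[proj(s,t+[0,0,z]) for z in(-14,0,16,56)], proj(s,[536.8,4.6,28]))
a=s['frame'][150:250,250:370,::-1]; cv2.imwrite('pics/c7.png',cv2.resize(a,None,fx=5,fy=5,interpolation=2))
```

```text
14.0 ['IKError', 'finish_job', 'mark_of', 'nose_length', 'observe', 'search_frame', 'snapshot']
7.55 [array([303.8917136 , 216.34255233]), array([303.8081683 , 213.17892024]), array([303.71150145, 209.51841119]), array([303.46413407, 200.15128553])] [303.74990222 210.67997922]
```

View pics/c7.png

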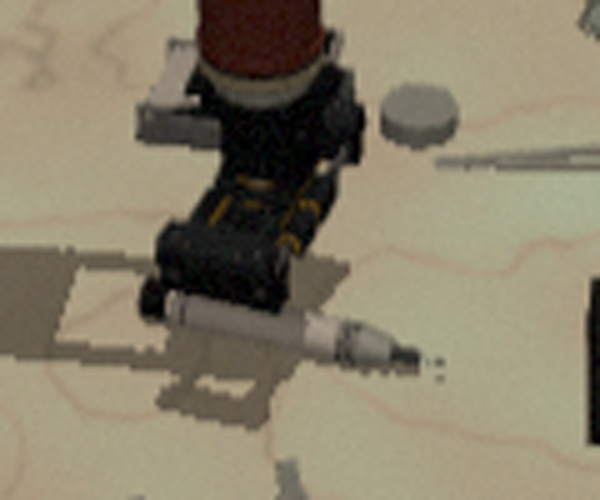

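Call:
drive_tool([
  [[0, 0, 0.02, 0, 0, 0, -1], [0, 0, 0.02, 0, 0, 0, -1], [0, 0, 0.02, 0, 0, 0, -1], [0, 0, 0.02, 0, 0, 0, -1], [0, 0, 0.02, 0, 0, 0, -1], [0, 0, 0.02, 0, 0, 0, -1], [0, 0, 0.02, 0, 0, 0, -1], [0, 0, 0, 0, 0, 0, -1], [0, 0, -0.03, 0, 0, 0, -1], [0, 0, -0.05, 0, 0, 0, -1]],
])

```text
time_s: 8.55
tcp_pos: [536.3, 4.7, 6.2]
orientation: [3.087, -0.584, -0.001]
wrist_force: [-0.1, 0.1, -0.0]
width: 0.836
grasp_force: 0.0
```

Call:
drive_tool([
  [[0, 0, -0.01, 0, 0, 0, -1], [0, 0, -0.02, 0, 0, 0, -1], [0, 0, -0.03, 0, 0, 0, -1], [0, 0, -0.03, 0, 0, 0, -1]],
])

```text
time_s: 8.95
tcp_pos: [536.6, 4.6, 0.8]
orientation: [3.087, -0.584, -0.001]
wrist_force: [-0.4, 0.2, -0.2]
width: 0.996
grasp_force: 0.0
```

Call:
drive_tool([
  [[0, 0, -0.01, 0, 0, 0, -1], [0, 0, -0.02, 0, 0, 0, -1], [0, 0, -0.03, 0, 0, 0, -1], [0, 0, -0.03, 0, 0, 0, -1]],
])

```text
time_s: 9.35
tcp_pos: [536.5, 4.7, -5.3]
orientation: [3.087, -0.584, -0.001]
wrist_force: [0.3, -0.5, -0.1]
width: 1.004
grasp_force: 0.0
```

```bash
python3 b.py w8 handpiece
python3 - <<'E'
import cv2
cv2.imwrite('pics/c8.png',cv2.convertScaleAbs(cv2.imread('pics/w8.png'),alpha=1.8,beta=20))
E
```

```text
cam [606.3 -23.2 169.2] fwd [-0.3  0.1 -1. ] 318.0248444940114
handpiece [(array([323.7, 255. ]), 0.79, array([537.9,   3.9,  14. ]))]
9.45 [536.7   4.6  -5. ] [ 3.1 -0.6 -0. ] [-0.1  0.3  1.9 -0.   1.   1.8]
```

View pics/c8.png

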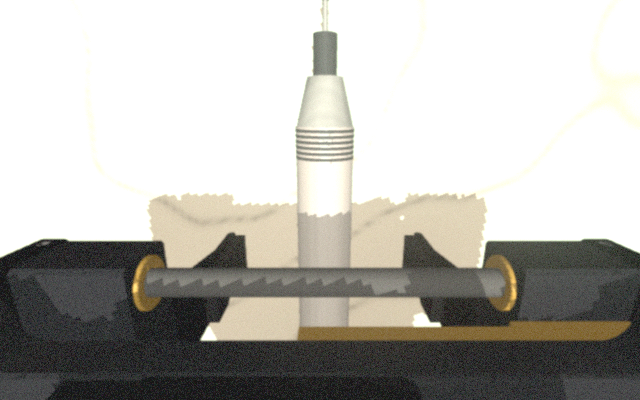

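Call:
drive_tool([
  [[0, 0, -0.01, 0, 0, 0, 1], [0, 0, -0.01, 0, 0, 0, 1], [0, 0, -0.01, 0, 0, 0, 1], [0, 0, -0.01, 0, 0, 0, 1], [0, 0, -0.01, 0, 0, 0, 1], [0, 0, -0.01, 0, 0, 0, 1], [0, 0, -0.01, 0, 0, 0, 1], [0, 0, -0.01, 0, 0, 0, 1], [0, 0, -0.01, 0, 0, 0, 1], [0, 0, -0.01, 0, 0, 0, 1]],
], force=45)

```text
time_s: 10.45
tcp_pos: [536.8, 4.7, -6.9]
orientation: [-3.087, 0.584, -0.0]
wrist_force: [0.4, -0.2, 0.3]
width: 0.309
grasp_force: 45.0
```

Call:
drive_tool([
  [[0, 0, 0.05, 0, 0, 0, 1], [0, 0, 0.2, 0, 0, 0, 1], [0, 0, 0.4, 0, 0, 0, 1], [0, 0, 0.6, 0, 0, 0, 1], [0, 0, 0.75, 0, 0, 0, 1], [0, 0, 0.8, 0, 0, 0, 1], [0, 0, 0.8, 0, 0, 0, 1]],
])

```text
time_s: 11.15
tcp_pos: [537.7, 4.5, 154.5]
orientation: [-3.087, 0.583, -0.005]
wrist_force: [-0.3, 0.3, -3.9]
width: 0.311
grasp_force: 45.0
```

Call:
drive_tool([
  [[-0.01, -0.12, 0, 0, 0, 0.1, 1], [-0.03, -0.3, 0, 0, 0, 0.25, 1], [-0.05, -0.5, 0, 0, 0, 0.4, 1], [-0.06, -0.65, 0, 0, 0, 0.55, 1], [-0.08, -0.8, 0, 0, 0, 0.7, 1], [-0.08, -0.8, 0, 0, 0, 0.7, 1]],
])

```text
time_s: 11.75
tcp_pos: [518.6, -158.1, 150.0]
orientation: [-3.141, 0.014, 0.007]
wrist_force: [0.5, 0.1, -3.1]
width: 0.309
grasp_force: 45.0
```

Call:
drive_tool([
  [[-0.01, -0.12, 0, 0, 0, 0.1, 1], [-0.01, -0.3, 0, 0, 0, 0.25, 1], [-0.02, -0.45, 0, 0, 0, 0.4, 1], [-0.02, -0.55, 0, 0, 0, 0.5, 1], [-0.03, -0.6, 0, 0, 0, 0.617, 1], [-0.03, -0.6, 0, 0, 0, 0.617, 1], [-0.03, -0.6, 0, 0, 0, 0.617, 1], [-0.03, -0.6, 0, 0, 0, 0.617, 1]],
])

```text
time_s: 12.55
tcp_pos: [514.5, -273.9, 151.9]
orientation: [-3.101, -0.493, 0.002]
wrist_force: [0.1, 0.4, -3.3]
width: 0.311
grasp_force: 45.0
```

```bash
cat > c.py <<'E'
from h import *
import sys
np.set_printoptions(precision=1,suppress=True)
S={n:snap(n,n+sys.argv[1]) for n in('top','side','wrist')}
for t in sys.argv[2:]:
    P={}
    for n in S:
        r=env.mark_of(S[n],t)
        if r and r[0]['p']>.4: P[n]=r[0]['location']; print(t,n,np.array(P[n]),round(r[0]['p'],2))
    if len(P)>1:
        x,e=tri(*[(S[n],P[n]) for n in P]); print('   ',x,np.array(e))
o=env.observe(); Rm=R.from_rotvec(o['orientation']).as_matrix(); print(o['time_s'],o['tcp_pos'],np.degrees(np.arctan2(Rm[1,0],Rm[0,0])),Rm[:,2].round(3),o['wrist_force'],o['moment'].round(2),o['width'],o['grasp_force'])
E
python3 c.py 9 handpiece handpiece_nose rest_seat
```

```text
handpiece side [291.3 236.5] 0.93
handpiece wrist [321.3 256.4] 0.74
    [ 507.5 -273.7  164.5] [3.9 3.9]
handpiece_nose top [419.4 177.1] 0.78
handpiece_nose side [333.8 224.7] 0.89
handpiece_nose wrist [322.6  33.4] 0.72
    [ 614.1 -245.   181.3] [7.1 5.4 3.7]
rest_seat top [420.  215.1] 0.65
rest_seat side [296.2 264.8] 0.83
rest_seat wrist [323.5 258.2] 0.53
    [ 502.2 -281.8   84.4] [17.2 17.3 26.2]
13.15 [ 514.8 -275.4  153.1] 18.08816954452802 [ 0. -0. -1.] [ 0.4 -0.2 -3.8] [ 0.1 -0.   0. ] 0.3111916135825158 44.99472677707672
```

Call:
drive_tool([
  [[0, 0, -0.08, 0, 0, 0, 1], [0, 0, -0.16, 0, 0, 0, 1], [0, 0, -0.24, 0, 0, 0, 1], [0, 0, -0.3, 0, 0, 0, 1], [0, 0, -0.34, 0, 0, 0, 1], [0, 0, -0.34, 0, 0, 0, 1]],
])

```text
time_s: 13.75
tcp_pos: [513.7, -274.6, 82.9]
orientation: [-3.1, -0.494, 0.004]
wrist_force: [0.2, 0.1, -3.8]
width: 0.307
grasp_force: 45.0
```

Call:
drive_tool([
  [[0, 0, -0.02, 0, 0, 0, 1], [0, 0, -0.04, 0, 0, 0, 1], [0, 0, -0.06, 0, 0, 0, 1], [0, 0, -0.06, 0, 0, 0, 1]],
])

```text
time_s: 14.15
tcp_pos: [515.7, -276.5, 74.1]
orientation: [3.1, 0.494, 0.003]
wrist_force: [1.4, -2.5, -0.4]
width: 0.308
grasp_force: 45.0
```

Call:
drive_tool([
  [[0, 0, -0.02, 0, 0, 0, 1], [0, 0, -0.04, 0, 0, 0, 1], [0, 0, -0.05, 0, 0, 0, 1], [0, 0, -0.05, 0, 0, 0, 1]],
])

```text
time_s: 14.55
tcp_pos: [515.6, -276.5, 63.6]
orientation: [3.1, 0.494, 0.003]
wrist_force: [1.6, -4.8, -1.0]
width: 0.307
grasp_force: 45.0
```

Call:
drive_tool([
  [[0, 0, -0.02, 0, 0, 0, 1], [0, 0, -0.04, 0, 0, 0, 1], [0, 0, -0.04, 0, 0, 0, 1]],
])

```text
time_s: 14.85
tcp_pos: [515.0, -275.5, 53.8]
orientation: [3.102, 0.493, 0.001]
wrist_force: [4.5, -5.6, -7.1]
width: 0.31
grasp_force: 45.0
```

Call:
drive_tool([
  [[0, 0, -0.015, 0, 0, 0, 1], [0, 0, -0.03, 0, 0, 0, 1], [0, 0, -0.03, 0, 0, 0, 1]],
])

```text
time_s: 15.15
tcp_pos: [514.3, -274.4, 47.1]
orientation: [-3.101, -0.493, 0.001]
wrist_force: [4.2, -2.5, -9.0]
width: 0.312
grasp_force: 45.0
```

Call:
drive_tool([
  [[0, 0, -0.01, 0, 0, 0, 1], [0, 0, -0.02, 0, 0, 0, 1], [0, 0, -0.02, 0, 0, 0, 1]],
])

```text
time_s: 15.45
tcp_pos: [514.0, -274.4, 45.1]
orientation: [-3.1, -0.494, 0.003]
wrist_force: [-4.1, 2.5, 1.9]
width: 0.308
grasp_force: 45.0
```

Call:
drive_tool([
  [[0, 0, -0.01, 0, 0, 0, 1], [0, 0, -0.015, 0, 0, 0, 1], [0, 0, -0.015, 0, 0, 0, 1]],
])

```text
time_s: 15.75
tcp_pos: [514.0, -274.4, 44.8]
orientation: [-3.1, -0.495, 0.003]
wrist_force: [-11.8, 7.2, 20.9]
width: 0.311
grasp_force: 45.0
```

Call:
drive_tool([
  [[0, 0, 0.015, 0, 0, 0, 1], [0, 0, 0.015, 0, 0, 0, -0.5], [0, 0, 0.015, 0, 0, 0, -0.5], [0, 0, 0.015, 0, 0, 0, -0.5], [0, 0, 0.015, 0, 0, 0, -0.5], [0, 0, 0.015, 0, 0, 0, -0.5], [0, 0, 0.015, 0, 0, 0, -0.5]],
])

```text
time_s: 16.45
tcp_pos: [514.8, -275.4, 44.9]
orientation: [-3.102, -0.494, 0.0]
wrist_force: [0.4, -0.3, -0.2]
width: 0.72
grasp_force: 0.0
```

Call:
drive_tool([
  [[0, 0, 0.1, 0, 0, 0, -0.5], [0, 0, 0.3, 0, 0, 0, -0.5], [0, 0, 0.5, 0, 0, 0, -0.5], [0, 0, 0.7, 0, 0, 0, -0.5], [0, 0, 0.8, 0, 0, 0, -0.5]],
])

```text
time_s: 16.95
tcp_pos: [516.4, -276.5, 209.7]
orientation: [3.098, 0.493, 0.007]
wrist_force: [0.9, -1.1, 0.6]
width: 0.749
grasp_force: 0.0
```

```bash
python3 c.py 10 handpiece handpiece_nose
python3 - <<'E'
from h import *
s=env.snapshot('wrist'); c=np.array([515.2,-275.3]); u=np.array([np.cos(.316),np.sin(.316)])
for x in(-90,-70,68,108): print(x,proj(s,np.r_[c+x*u,66]))
g=cv2.cvtColor(s['frame'],cv2.COLOR_RGB2GRAY).astype(int); col=int(proj(s,np.r_[c+90*u,66])[0])
cv2.imwrite('pics/w10.png',s['frame'][:,:,::-1]); print(col,[(r,g[r,col-2:col+3].mean().round()) for r in range(0,240,4)])
E
```

```text
handpiece top [414.8 214.1] 0.61
handpiece side [292.9 266.7] 0.89
handpiece wrist [319.8 189.2] 0.72
    [ 510.5 -269.2   45.1] [9.5 6.5 6.9]
handpiece_nose side [332.4 255.4] 0.8
handpiece_nose wrist [321.4  77.2] 0.95
    [ 618.2 -242.8   61. ] [0.1 0.1]
17.4 [ 514.  -274.8  203.1] 18.095250963142373 [-0.  0. -1.] [ 0.1  0.5 -0.4] [ 0.  -0.1 -0. ] 0.7501671081276045 0.0
-90 [324.54892011 268.38197092]
-70 [324.55815639 251.41236033]
68 [324.63100759 117.56439295]
108 [324.65565653  72.27742082]
324 [(0, np.float64(160.0)), (4, np.float64(160.0)), (8, np.float64(160.0)), (12, np.float64(159.0)), (16, np.float64(160.0)), (20, np.float64(160.0)), (24, np.float64(159.0)), (28, np.float64(159.0)), (32, np.float64(160.0)), (36, np.float64(148.0)), (40, np.float64(94.0)), (44, np.float64(145.0)), (48, np.float64(147.0)), (52, np.float64(136.0)), (56, np.float64(81.0)), (60, np.float64(129.0)), (64, np.float64(126.0)), (68, np.float64(127.0)), (72, np.float64(114.0)), (76, np.float64(71.0)), (80, np.float64(68.0)), (84, np.float64(70.0)), (88, np.float64(68.0)), (92, np.float64(77.0)), (9
[... 232 characters left out ...]
132, np.float64(112.0)), (136, np.float64(147.0)), (140, np.float64(156.0)), (144, np.float64(156.0)), (148, np.float64(155.0)), (152, np.float64(155.0)), (156, np.float64(156.0)), (160, np.float64(154.0)), (164, np.float64(155.0)), (168, np.float64(108.0)), (172, np.float64(106.0)), (176, np.float64(106.0)), (180, np.float64(105.0)), (184, np.float64(104.0)), (188, np.float64(104.0)), (192, np.float64(104.0)), (196, np.float64(105.0)), (200, np.float64(104.0)), (204, np.float64(105.0)), (208, np.float64(104.0)), (212, np.float64(105.0)), (216, np.float64(104.0)), (220, np.float64(103.0)), (224, np.float64(104.0)), (228, np.float64(104.0)), (232, np.float64(104.0)), (236, np.float64(111.0))]
```

Call:
drive_tool([
  [[-0.12, -0.04, 0, 0, 0, 0, 1], [-0.12, -0.04, 0, 0, 0, 0, 1], [-0.12, -0.04, 0, 0, 0, 0, 1], [-0.12, -0.04, 0, 0, 0, 0, 1], [-0.12, -0.04, -0.1, 0, 0, 0, 1], [-0.12, -0.04, -0.2, 0, 0, 0, 1], [-0.12, -0.04, -0.35, 0, 0, 0, 1], [-0.12, -0.04, -0.5, 0, 0, 0, 1], [-0.12, -0.04, -0.6, 0, 0, 0, 1], [-0.12, -0.04, -0.6, 0, 0, 0, 1]],
], force=20)

```text
time_s: 18.45
tcp_pos: [488.9, -281.3, 81.3]
orientation: [-3.097, -0.494, 0.007]
wrist_force: [-0.8, 0.9, -0.6]
width: 0.013
grasp_force: 0.0
```

Call:
drive_tool([
  [[0, 0, -0.02, 0, 0, 0, 1], [0, 0, -0.04, 0, 0, 0, 1], [0, 0, -0.05, 0, 0, 0, 1], [0, 0, -0.05, 0, 0, 0, 1]],
])

```text
time_s: 18.85
tcp_pos: [491.2, -283.6, 75.6]
orientation: [3.102, 0.494, 0.001]
wrist_force: [-0.2, -0.5, 0.6]
width: 0.008
grasp_force: 0.0
```

Call:
drive_tool([
  [[0, 0, -0.01, 0, 0, 0, 1], [0, 0, -0.02, 0, 0, 0, 1], [0, 0, -0.02, 0, 0, 0, 1]],
])

```text
time_s: 19.15
tcp_pos: [490.6, -283.3, 70.8]
orientation: [-3.102, -0.494, 0.0]
wrist_force: [-0.4, 0.2, 0.3]
width: 0.007
grasp_force: 0.0
```

Call:
drive_tool([
  [[0, 0, -0.01, 0, 0, 0, 1], [0, 0, -0.015, 0, 0, 0, 1], [0, 0, -0.015, 0, 0, 0, 1]],
])

```text
time_s: 19.45
tcp_pos: [490.6, -283.2, 67.8]
orientation: [-3.102, -0.494, 0.001]
wrist_force: [0.5, -0.2, -0.4]
width: 0.008
grasp_force: 0.0
```

Call:
drive_tool([
  [[0, 0, -0.01, 0, 0, 0, 1], [0, 0, -0.015, 0, 0, 0, 1], [0, 0, -0.015, 0, 0, 0, 1]],
])

```text
time_s: 19.75
tcp_pos: [491.1, -283.6, 66.6]
orientation: [3.102, 0.494, 0.0]
wrist_force: [-4.4, 2.9, 10.1]
width: 0.003
grasp_force: 5.3
```

Call:
drive_tool([
  [[0, 0, -0.01, 0, 0, 0, 1], [0, 0, -0.015, 0, 0, 0, 1], [0, 0, -0.015, 0, 0, 0, 1]],
])

```text
time_s: 20.05
tcp_pos: [491.2, -283.8, 66.4]
orientation: [3.102, 0.495, 0.0]
wrist_force: [-11.8, 7.9, 29.2]
width: 0.004
grasp_force: 14.3
```

Call:
drive_tool([
  [[0, 0, 0.05, 0, 0, 0, 1], [0.12, 0.04, 0.05, 0, 0, 0, 1], [0.24, 0.08, 0.05, 0, 0, 0, 1], [0.24, 0.08, 0.04, 0, 0, 0, 1], [0.24, 0.08, 0.03, 0, 0, 0, 1], [0.24, 0.08, 0.02, 0, 0, 0, 1], [0.24, 0.08, 0.015, 0, 0, 0, 1], [0.24, 0.08, 0.015, 0, 0, 0, 1]],
])

```text
time_s: 20.85
tcp_pos: [538.5, -267.4, 66.7]
orientation: [-3.102, -0.493, -0.001]
wrist_force: [-3.2, 4.3, 10.7]
width: 0.007
grasp_force: 5.7
```

Call:
drive_tool([
  [[0, 0, -0.01, 0, 0, 0, 1], [0, 0, -0.015, 0, 0, 0, 1], [0, 0, -0.015, 0, 0, 0, 1]],
])

```text
time_s: 21.15
tcp_pos: [538.7, -267.4, 66.4]
orientation: [-3.102, -0.493, -0.001]
wrist_force: [-10.0, 8.8, 28.8]
width: 0.005
grasp_force: 13.9
```

Call:
drive_tool([
  [[0, 0, 0.05, 0, 0, 0, 1], [0, 0, 0.25, 0, 0, 0, 1], [0, 0, 0.5, 0, 0, 0, 1], [-0.05, 0.1, 0.75, 0, 0, 0, 1], [-0.15, 0.3, 0.85, 0, 0, -0.1, 1], [-0.3, 0.55, 0.85, 0, 0, -0.2, 1], [-0.4, 0.8, 0.85, 0, 0, -0.3, 1], [-0.45, 1, 0.85, 0, 0, -0.3, 1], [-0.45, 1, 0.85, 0, 0, -0.3, 1]],
])

```text
time_s: 22.05
tcp_pos: [446.6, -63.8, 231.6]
orientation: [-3.13, -0.254, 0.001]
wrist_force: [-0.1, -0.2, 0.2]
width: 0.002
grasp_force: 0.0
```

Call:
drive_tool([
  [[-0.05, 0.25, 0, 0, 0, -0.2, 1], [-0.05, 0.5, 0, 0, 0, -0.3, 1], [-0.05, 0.75, 0, 0, 0, -0.4, 1], [-0.05, 1, 0, 0, 0, -0.5, 1], [-0.05, 1, 0, 0, 0, -0.5, 1]],
])

```text
time_s: 22.55
tcp_pos: [438.0, 137.0, 231.7]
orientation: [-3.136, 0.154, 0.001]
wrist_force: [-0.1, -0.8, -0.6]
width: 0.001
grasp_force: 0.0
```

Call:
drive_tool([
  [[0, 0.25, 0, 0, 0, -0.2, 1], [0, 0.5, 0, 0, 0, -0.3, 1], [0, 0.7, 0, 0, 0, -0.4, 1], [0, 0.8, 0, 0, 0, -0.4, 1], [0, 0.8, 0, 0, 0, -0.4, 1], [0, 0.8, 0, 0, 0, -0.4, 1]],
])

```text
time_s: 23.15
tcp_pos: [439.1, 291.2, 231.4]
orientation: [3.102, -0.488, -0.001]
wrist_force: [0.0, -0.9, 0.0]
width: 0.0
grasp_force: 0.0
```

```bash
python3 b.py w11 foot_control treadle_pad
python3 - <<'E'
import pickle
from h import *
L=[pickle.load(open(f'w{i}.pkl','rb')) for i in(3,11)]
for t in ['foot_control','treadle_pad']:
    sp=[(s,d[t]) for s,d in L if t in d]
    if len(sp)>1: print(t,tri(*sp))
# dark-rubber pad segmentation in w11
s,d=L[1]; im=cv2.imread('pics/w11.png'); g=cv2.cvtColor(im,6)
m=((g<70)*255).astype(np.uint8); m[235:]=0
n,l,st,c=cv2.connectedComponentsWithStats(m)
for i in range(1,n):
    if st[i,4]>300:
        q=cv2.boxPoints(cv2.minAreaRect(np.argwhere(l==i)[:,::-1].astype(np.float32))); print(st[i],q.round(1).tolist(),[onz(s,p,50).round(1).tolist() for p in q])
E
```

```text
cam [510.5 267.9 406. ] fwd [-0.3  0.1 -1. ] 318.0248444940114
foot_control [(array([313.5, 101.3]), 0.81, array([525.8, 276.1,   0. ]))]
treadle_pad [(array([310. ,  58.9]), 0.75, array([563. , 265.4,  61. ]))]
23.3 [439.2 290.9 231.9] [ 3.1 -0.5  0. ] [ 0.4 -0.   1.8 -0.   1.4  2.3]
foot_control (array([5.25402025e+02, 2.76148585e+02, 3.14549448e-01]), [np.float64(0.35504910508820525), np.float64(0.35504910508813015)])
treadle_pad (array([564.58937942, 265.34720425,  52.91637957]), [np.float64(0.39553073140924044), np.float64(0.39553073140922956)])
[    0     0   160   235 20700] [[-85.5, 60.400001525878906], [73.5999984741211, -18.0], [160.6999969482422, 158.8000030517578], [1.600000023841858, 237.10000610351562]] [[688.5, 654.3, 50.0], [700.5, 462.2, 50.0], [518.1, 457.3, 50.0], [491.1, 680.3, 50.0]]
[ 273   31   77  112 7103] [[272.70001220703125, 37.29999923706055], [344.0, 30.799999237060547], [353.6000061035156, 136.39999389648438], [282.29998779296875, 142.89999389648438]] [[595.4, 295.0, 50.0], [578.9, 224.4, 50.0], [475.4, 244.8, 50.0], [492.8, 321.8, 50.0]]
[ 170  184   39   51 1059] [[167.8000030517578, 190.1999969482422], [189.0, 182.10000610351562], [208.8000030517578, 233.6999969482422], [187.60000610351562, 241.8000030517578]] [[482.6, 465.5, 50.0], [483.9, 438.4, 50.0], [418.8, 442.1, 50.0], [417.0, 470.6, 50.0]]
```

Call:
drive_tool([
  [[0.25, -0.05, 0, 0, 0, 0.1, 1], [0.5, -0.1, 0, 0, 0, 0.18, 1], [0.63, -0.125, -0.15, 0, 0, 0.18, 1], [0.63, -0.125, -0.4, 0, 0, 0.18, 1], [0.63, -0.125, -0.6, 0, 0, 0.18, 1], [0.63, -0.125, -0.75, 0, 0, 0.18, 1], [0.63, -0.125, -0.83, 0, 0, 0.18, 1], [0.63, -0.125, -0.83, 0, 0, 0.18, 1], [0.63, -0.125, -0.83, 0, 0, 0.18, 1]],
])

```text
time_s: 24.2
tcp_pos: [565.9, 267.4, 67.6]
orientation: [-3.122, 0.343, -0.003]
wrist_force: [-0.2, -0.5, -0.0]
width: 0.009
grasp_force: 0.0
```

Call:
drive_tool([
  [[0, 0, -0.03, 0, 0, 0, 1], [0, 0, -0.06, 0, 0, 0, 1], [0, 0, -0.08, 0, 0, 0, 1], [0, 0, -0.09, 0, 0, 0, 1], [0, 0, -0.09, 0, 0, 0, 1]],
])

```text
time_s: 24.7
tcp_pos: [565.7, 267.8, 48.8]
orientation: [-3.122, 0.342, -0.003]
wrist_force: [-0.0, -0.0, 4.5]
width: 0.009
grasp_force: 2.0
```

Call:
drive_tool([
  [[0, 0, -0.03, 0, 0, 0, 1], [0, 0, -0.06, 0, 0, 0, 1], [0, 0, -0.09, 0, 0, 0, 1], [0, 0, -0.11, 0, 0, 0, 1], [0, 0, -0.115, 0, 0, 0, 1], [0, 0, -0.115, 0, 0, 0, 1]],
])

```text
time_s: 25.3
tcp_pos: [569.3, 267.4, 28.6]
orientation: [-3.121, 0.342, -0.013]
wrist_force: [3.7, -4.8, 11.8]
width: 0.007
grasp_force: 5.8
```

Call:
drive_tool([
  [[0, 0, -0.01, 0, 0, 0, 1], [0, 0, -0.015, 0, 0, 0, 1], [0, 0, -0.015, 0, 0, 0, 1]],
])

```text
time_s: 25.6
tcp_pos: [569.6, 267.4, 26.5]
orientation: [-3.122, 0.342, -0.014]
wrist_force: [3.4, -4.8, 15.4]
width: 0.005
grasp_force: 7.7
```

Call:
drive_tool([
  [[0, 0, -0.01, 0, 0, 0, 1], [0, 0, -0.015, 0, 0, 0, 1], [0, 0, -0.015, 0, 0, 0, 1]],
])

```text
time_s: 25.9
tcp_pos: [569.8, 267.4, 25.9]
orientation: [-3.122, 0.342, -0.014]
wrist_force: [-3.7, -8.2, 31.6]
width: 0.005
grasp_force: 15.5
```

Call:
drive_tool([
  [[0, 0, -0.005, 0, 0, 0, 1], [0, 0, -0.01, 0, 0, 0, 1], [0, 0, -0.01, 0, 0, 0, 1]],
])

```text
time_s: 26.2
tcp_pos: [569.8, 267.4, 25.6]
orientation: [-3.122, 0.341, -0.014]
wrist_force: [-9.6, -10.1, 41.5]
width: 0.005
grasp_force: 20.8
```

Call:
drive_tool([
  [[0, 0, 0.01, 0, 0, 0, 1], [0, 0, 0.01, 0, 0, 0, 1], [0, 0, 0.01, 0, 0, 0, 1], [0, 0, 0.01, 0, 0, 0, 1], [0, 0, 0.01, 0, 0, 0, 1], [0, 0, 0.01, 0, 0, 0, 1], [0, 0, 0.01, 0, 0, 0, 1], [0, 0, 0.01, 0, 0, 0, 1], [0, 0, 0.01, 0, 0, 0, 1], [0, 0, 0.01, 0, 0, 0, 1]],
])

```text
time_s: 27.2
tcp_pos: [569.8, 267.4, 25.9]
orientation: [-3.122, 0.342, -0.014]
wrist_force: [-4.8, -9.0, 31.1]
width: 0.007
grasp_force: 15.5
```

Call:
drive_tool([
  [[0, 0, 0, 0, 0, 0, 1], [0, 0, 0, 0, 0, 0, 1], [0, 0, 0, 0, 0, 0, 1], [0, 0, 0, 0, 0, 0, 1], [0, 0, 0, 0, 0, 0, 1], [0, 0, 0, 0, 0, 0, 1], [0, 0, 0, 0, 0, 0, 1], [0, 0, 0, 0, 0, 0, 1], [0, 0, 0, 0, 0, 0, 1], [0, 0, 0, 0, 0, 0, 1]],
])

```text
time_s: 28.2
tcp_pos: [569.8, 267.4, 26.0]
orientation: [-3.122, 0.342, -0.014]
wrist_force: [-4.2, -8.8, 30.9]
width: 0.007
grasp_force: 15.5
```

Held on the stop for about 2.3 s; a little more, then release.

Call:
drive_tool([
  [[0, 0, 0, 0, 0, 0, 1], [0, 0, 0.05, 0, 0, 0, 1], [0, 0, 0.12, 0, 0, 0, 1], [0, 0, 0.2, 0, 0, 0, 1], [0, 0, 0.4, 0, 0, 0, 1], [-0.1, 0, 0.6, 0, 0, 0, 1], [-0.3, 0, 0.8, 0, 0, 0, 1], [-0.5, 0, 0.95, 0, 0, 0, 1], [-0.6, 0, 0.95, 0, 0, 0, 1], [-0.6, 0, 0.95, 0, 0, 0, 1]],
])

```text
time_s: 29.2
tcp_pos: [442.7, 268.2, 210.7]
orientation: [-3.122, 0.339, -0.002]
wrist_force: [0.9, 0.3, 0.3]
width: 0.007
grasp_force: 0.0
```

```bash
python3 b.py w12 foot_control treadle_pad; python3 c.py 13 handpiece handpiece_nose bur_tin
python3 - <<'E'
import pickle
from h import *
L=[pickle.load(open(f'w{i}.pkl','rb')) for i in(3,12)]
print([tri(*[(s,d['treadle_pad']) for s,d in L])])
s=L[1][0]; g=cv2.cvtColor(cv2.imread('pics/w12.png'),6); m=((g<70)*255).astype(np.uint8); m[235:]=0
n,l,st,c=cv2.connectedComponentsWithStats(m)
for i in range(1,n):
    if st[i,4]>2000: q=cv2.boxPoints(cv2.minAreaRect(np.argwhere(l==i)[:,::-1].astype(np.float32))); print([onz(s,p,50).round(1).tolist() for p in q])
# compare side images before/after
a=cv2.imread('pics/side0.png').astype(int);b=cv2.imread('pics/side13.png').astype(int)
d=np.abs(a-b).sum(2)>60
for n,(x,y,w,h) in dict(foot=(275,150,50,35),tin=(325,165,20,18),tweez=(345,172,40,15),oiler=(250,268,14,24),hammer=(230,320,100,40),char=(365,205,28,38),mandrel=(268,138,70,15)).items(): print(n,d[y:y+h,x:x+w].sum())
E
```

```text
cam [515.6 251.3 385.4] fwd [-0.3  0.1 -1. ] 318.0248444940114
foot_control [(array([303.6, 110.6]), 0.92, array([522.5, 275.1,   0. ]))]
treadle_pad [(array([301.8,  63.4]), 0.64, array([563.5, 263.1,  61. ]))]
29.35 [444.9 267.5 208.5] [ 3.1 -0.3 -0. ] [ 0.4 -0.   1.8 -0.   1.4  2.2]
handpiece top [423.9 214.1] 0.64
handpiece side [295.1 262.7] 0.67
    [ 513.6 -281.4   75.1] [2.3 2.3]
handpiece_nose top [412.6 180.7] 0.95
handpiece_nose side [332.2 256.2] 0.69
    [ 614.  -254.4   69.1] [2.8 2.8]
bur_tin top [237.3 170.7] 0.77
bur_tin side [333.6 176.8] 0.74
    [656.7 256.8 -10.5] [2.5 2.5]
29.95 [444.9 267.6 209. ] -12.509746619314132 [-0. -0. -1.] [0.6 0.2 0.2] [ 0.   0.  -0.1] 0.007292597536205858 0.0
[(array([564.24619524, 263.24241674,  56.1304647 ]), [np.float64(0.052120609054655376), np.float64(0.05212060905449161)])]
[[678.6, 525.3, 50.0], [651.9, 404.2, 50.0], [467.9, 477.2, 50.0], [499.1, 620.0, 50.0]]
[[595.2, 295.5, 50.0], [579.6, 224.4, 50.0], [476.3, 245.8, 50.0], [493.3, 323.5, 50.0]]
foot 193
tin 0
tweez 0
oiler 2
hammer 3
char 0
mandrel 0
```

```bash
python3 -c "
from plant import env
print(env.finish_job())"
```

```text
the job is handed in; nothing more can be done
None
```

The handpiece is clipped into the rest with its nose over the drip dish. After that I held the treadle on its stop for over two seconds, it came back up, and I handed the job in at about 30 s; the camera check showed no bystander moved.

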